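Lock the specimen chest

ROBOT

A 6-joint arm with a two-finger parallel gripper is mounted at the origin on a cart in front of the work surface, level with it; the furniture and walls round the work are solid. World frame = base frame: x ahead of the robot, y to its left, z up, the work surface at z = 0. Lengths are in m, angles in degrees, forces in N, time in s.
With the tool pointing down it reaches from about 0.425 to 0.95 m from the base axis. Payload 14.7 kg.
Tool frame: the origin (TCP) lies at the very end of the fingers, on their centre line; the grasp point (between the pads) lies 19 mm behind it; z points along the fingers, y is the direction in which the jaws open and shut (so a half turn about z gives the same grasp; the last joint's range is limited). The gripper opens to 85 mm and grips with 20 to 120 N. Pads are 22 mm wide; open, the fingers measure 114 mm over their backs; the gripper's body (76 mm by 85 mm) begins 54 mm behind the grasp point. The pads swing forward as they close: fully open they stand 13 mm farther back than shut.
Start: joints at [69.007, 27.513, 91.461, -0, 61.026, -2.67], TCP at [0.204, 0.617, 0.231] pointing down, gripper open.
Joint ranges: [-157.49, 157.49], [-46.99, 117.5], [13.45, 153.17], [-89.5, 269.5], [5.16, 153.95], [-167.48, 167.48]. Speed limits (degrees/s): [108.29, 108.29, 136.94, 172.46, 172.46, 172.46].

INTERFACE

Orientations are given as a 3x3 rotation matrix whose columns are the frame's x, y, z axes.
In Python, from plant import manip gives the robot as it stands.
- The arm moves only by the tool play_rows, never from a script. Its argument "deltas" is a list of rows, each a list of 7 numbers: the gripper's target within -1 to 1 (shut at 1, half-way at 0, fully open at -1), then the shift along the world's x, y, z in mm, then the turn, a rotation vector about the world's x, y, z in rad. In form: [[jaw, x, y, z, rx, ry, rz], ...]. A call has 1 to 10 rows; each row is the pose to reach, as a shift and turn from the pose measured when the call began; what a row does not reach only later rows make up. A row lasts 1/12 s, in which the tool goes at most 41.7 mm and 7.16 degrees, less where a joint would pass 70% of its speed; a pose out of reach is approached as far as the arm can. A call with a gripper value outside its range is refused whole. The fingers move at their own pace and stop on an object; the grip force is fixed at half the most. Time passes only in rows, so rows that repeat a pose let the fingers close. It gives the time, the measured TCP pose, the force and the opening at its end, in the units of the state.
- manip.state(): the state, without advancing time (a new reading comes with each control period).
- manip.read_camera(name): name is "side" or "top"; returns the picture (420x560x3 uint8, blue, green, red); there is no depth.
- manip.camera_params(name): a dict with "fx", "fy", "cx", "cy" (pixels), "D" ([k1, k2, p1, p2, k3] as OpenCV has them; the pictures are not rectified), "R" (3x3) and "t" (3): a world point X has camera coordinates R X + t. Camera axes: x right, y down, z forward; pixel columns grow to the right and rows downward; lengths in m; the calibration is good to about 2 mm. A picture is of the moment at which its call begins. camera_params takes no time and is no camera call.
- manip.hand_in(): hands the job in, once; it reports no verdict.
Trained networks look in the newest picture that a camera, given by its name, has taken for a name from the list of things; names that differ only in an ending like _2 or _b are one class to them, and where a whole thing is asked for, a point or a joint stands for the part that bears it (a point fixed in the world has none). Each returns a list of dicts, best first, with "score" (0 to 1); they miss things now and then, are a little off and sometimes report something else, mostly with a low value. They report only what shows in the picture. A call takes as long as a camera call.
- manip.recognise(thing, camera): "box" ([left, top, right, bottom] in pixels, round what is visible of it).
The state is a dict: "t": time; "joints": joint angles; "dq": joint speeds; "tau": joint torques, N m; "tool_pos": TCP position; "tcp_rot": TCP orientation; "wrist_force": force on the tool from outside, world axes, zero at the start; "torque": the same for the moment, N m; "grip_width": opening from 0.0 (shut) to 1.0 (fully open).
Only numpy, scipy, OpenCV 4.12 (cv2) and the standard library are available. Lean on these libraries where they do the work, as an engineer would, in place of code of your own. Each camera call takes 0.05 s, during which the arm holds its last target.

TASK

Lock the small metal specimen chest: swing the hasp that leans back over its lid forward and down over the staple loop on the chest's front, and then push the long locking pin from the pin stand down through the loop, fully home until its collar rests on the loop. Use the long pin with the straight round grip, not the short mushroom-headed one beside it; let go of it and leave the hasp shut.

Things in the scene. Friction and masses are not known exactly. Their poses are not given: they have to be found in the camera images.
- hasp (a joint): Steel hasp strap on the chest's upper front edge, 54 wide, 3 thick, 60 mm long; a 40 mm wide window from 24 to 50 mm from the hinge, solid before that. Angle: 0 hanging down over the loop (shut), 3.14 upright, 3.9 leaning back over the lid (start; tip 41 mm behind, 43 mm above the hinge). Swings loosely: a finger drawn forward behind it tips it past upright, then it falls shut in about 1 s
- hasp_hinge (a point): Middle of the hasp's hinge line, 96 mm above the worktop, 4 mm before the front face and 4 mm below the flat lid top of the fixed aluminium chest (110 deep x 180 wide x 100 mm high, front towards the robot, on the left of the worktop). x points level from the chest's front to its back, y along the hinge line, z up. The lid behind the hasp is free
- staple_loop (a point): Centre of the steel staple loop on the chest's front, at the loop's top, 69 mm above the worktop. A level ring of 6 mm bar, opening 17 mm across, open above and below; 23 mm before the front face, 19 mm before and 27 mm below the hinge line. Axes as hasp_hinge. The shut strap hangs between ring and chest
- locking_pin: Long round pin, 60 g, upright and loose in one of two holes, 60 mm apart, of a grey stand (55x115x45 mm) on the right. Origin: on its axis, underside of its collar; z up. Below: 8 mm shank, 36 long, tapered tip. Above: collar 28 dia, 5 thick; straight ribbed metal grip 18 dia from 5 to 65 mm. The other hole holds a short pin with a mushroom knob 36 wide, top 45 mm above the stand: useless here

How it is judged (in metres and radians):
On the way:
1. the hasp is swung shut over the staple before the pin is in the loop (value of joint hasp below 0.17 rad and distance between locking_pin and staple_loop above 0.05 m), for 0.2 s.
At the end, for the whole second after the job is handed in: The hasp hangs shut (within 0.17 rad), and the long pin stands upright (within 10 degrees) and at rest through the loop, its collar down on the loop (within 6 mm in height, axis within 12 mm of the loop's centre) (value of joint hasp below 0.17 rad and horizontal distance between locking_pin and staple_loop below 0.012 m and z of locking_pin in the frame of staple_loop between -0.006 and 0.006 m and angle between locking_pin's own z axis and vertical below 0.17 rad and linear speed of locking_pin below 0.03 m/s); the robot touches nothing.
It also fails if it takes over 58 s, if anything falls off the work surface, if the arm or the gripper's body presses on something with over 40 N, if the wrist force passes 120 N, or if a joint passes its speed limit or range.

## Working session

There is one attempt and no reset: what is moved stays moved. The work goes in short steps, Python scripts to look and compute and a tool call to move; the robot and the scene stay as the last step left them, time stands still between calls to the robot, and variables do not carry over. Pictures are saved under pics/ and viewed, and the job is handed in when it is done.

Besides the shell and the picture viewer there is one more tool, called after ">>>" as name([rows], argument=value, ...), one row to a line, values as JSON. play_rows: Moves the arm, as the interface text tells. Its arguments: {"type":"object","properties":{"deltas":{"type":"array","items":{"type":"array","items":{"type":"number"}}}},"required":["deltas"]}

```bash
mkdir -p pics; ls; cat > h.py <<'E'
import numpy as np, cv2
from plant import manip
def par(n):
    p=manip.camera_params(n)
    K=np.array([[p["fx"],0,p["cx"]],[0,p["fy"],p["cy"]],[0,0,1]],float)
    return K,np.array(p["D"],float),np.array(p["R"],float),np.array(p["t"],float)
def proj(n,X):
    K,D,R,t=par(n)
    return cv2.projectPoints(np.atleast_2d(np.array(X,float)),cv2.Rodrigues(R)[0],t,K,D)[0].reshape(-1,2)
def ray(n,uv):
    K,D,R,t=par(n)
    u=cv2.undistortPoints(np.array([[uv]],float),K,D).ravel()
    return -R.T@t, R.T@np.array([u[0],u[1],1.])
def atz(n,uv,z):
    c,d=ray(n,uv); return c+d*(z-c[2])/d[2]
def tri(uvs,uvt):
    c1,d1=ray("side",uvs);c2,d2=ray("top",uvt)
    A=np.stack([d1,-d2],1);s=np.linalg.lstsq(A,c2-c1,rcond=None)[0]
    a=c1+s[0]*d1;b=c2+s[1]*d2
    return (a+b)/2,np.linalg.norm(a-b)
E
python3 - <<'E'
from h import *
np.set_printoptions(precision=4,suppress=True)
s=manip.state();print(s)
for n in ("side","top"):
    im=manip.read_camera(n);cv2.imwrite(f"pics/{n}0.png",im)
    K,D,R,t=par(n);print(n,K,-R.T@t,R)
    for th in ("hasp","locking_pin","staple_loop","hasp_hinge"):
        print(th,manip.recognise(th,n)[:3])
E
```

```text
pics
{'t': 0.0, 'joints': array([69.0054, 27.5492, 91.4926, -0.0015, 61.0249, -2.671 ]), 'dq': array([-0.0112, -0.0171,  0.0208,  0.0349, -0.0875,  0.0171]), 'tau': array([  0.0031, -95.0646, -43.0195,   0.0001,   0.0119,   0.    ]), 'tool_pos': array([0.2042, 0.6167, 0.2307]), 'tcp_rot': array([[-0.9493,  0.3144, -0.0004],
       [ 0.3144,  0.9493, -0.0011],
       [ 0.    , -0.0012, -1.    ]]), 'wrist_force': array([ 0.0181,  0.4173, -0.3845]), 'torque': array([ 0.0417, -0.0424, -0.0495]), 'grip_width': 0.9950670397317054}
side [[438.1619   0.     277.8403]
 [  0.     438.1619 213.1892]
 [  0.       0.       1.    ]] [0.9631 0.3136 1.2279] [[-0.617   0.7869  0.01  ]
 [ 0.6914  0.5482 -0.4705]
 [-0.3757 -0.2834 -0.8823]]
hasp [{'box': [361.8, 270.6, 382.5, 286.8], 'score': 0.71}]
locking_pin [{'box': [177.5, 156.1, 188.9, 171.2], 'score': 0.49}]
staple_loop [{'box': [323.1, 255.2, 402.9, 326.9], 'score': 0.72}]
hasp_hinge [{'box': [324.6, 256.3, 400.0, 326.3], 'score': 0.64}]
top [[390.8935   0.     280.1657]
 [  0.     390.8935 214.9746]
 [  0.       0.       1.    ]] [ 0.3425 -0.0235  1.1652] [[-0.021  -0.9997  0.0143]
 [-0.9873  0.0185 -0.1578]
 [ 0.1575 -0.0174 -0.9874]]
hasp [{'box': [151.4, 213.5, 173.5, 236.7], 'score': 0.76}]
locking_pin [{'box': [401.8, 208.1, 414.8, 221.0], 'score': 0.46}]
staple_loop [{'box': [131.1, 185.4, 209.6, 246.7], 'score': 0.78}]
hasp_hinge [{'box': [130.7, 187.7, 210.1, 243.8], 'score': 0.58}]
```

View pics/side0.png

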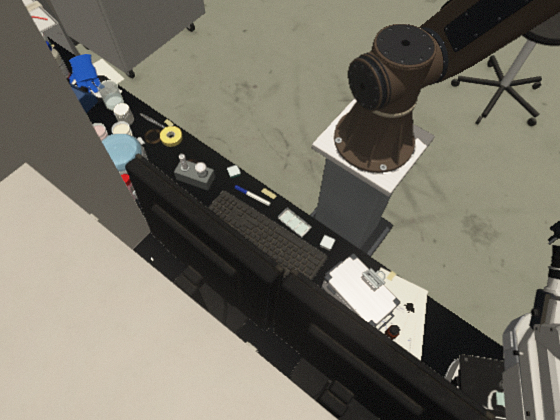

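View pics/top0.png

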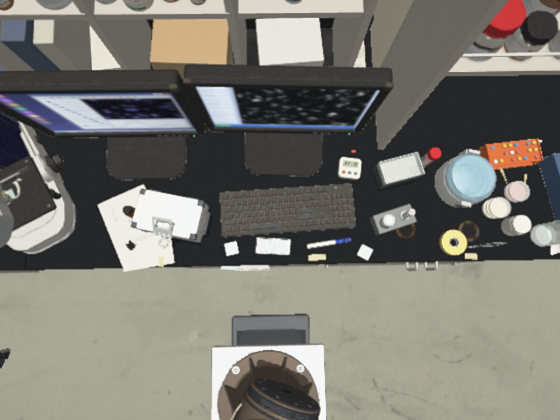

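```bash
python3 - <<'E'
import cv2
a=cv2.imread('pics/side0.png');b=cv2.imread('pics/top0.png')
z=lambda i,x,y,w,h,s:cv2.resize(i[y:y+h,x:x+w],None,fx=s,fy=s,interpolation=cv2.INTER_CUBIC)
cv2.imwrite('pics/s_chest.png',z(a,300,230,120,110,5));cv2.imwrite('pics/t_chest.png',z(b,120,170,110,90,6))
cv2.imwrite('pics/s_st.png',z(a,150,130,80,80,7));cv2.imwrite('pics/t_st.png',z(b,370,170,80,80,7))
E
```

```text
(no output)
```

The side picture shows the chest at about (360,290) with the hasp at about (372,278), and the stand at about (193,173). In the top picture the chest is at about (170,215) and the stand at about (395,219). Two monitors stand behind the work area.

View pics/s_chest.png

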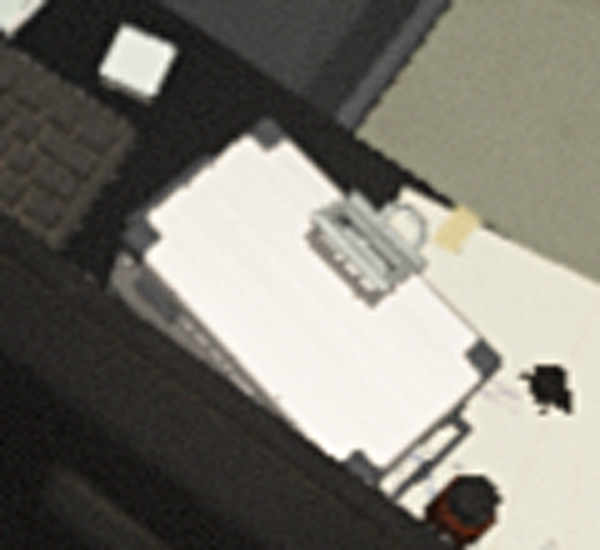

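View pics/t_chest.png

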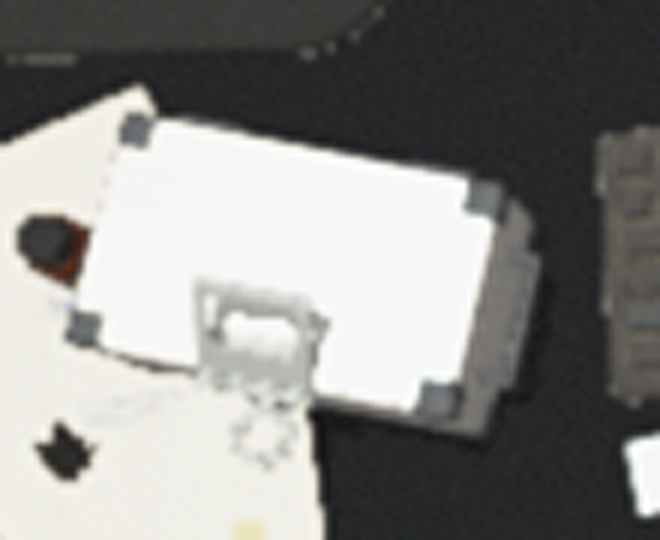

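View pics/s_st.png

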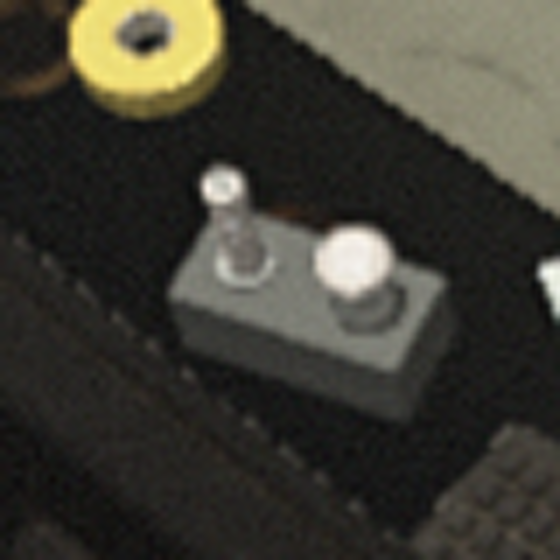

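View pics/t_st.png

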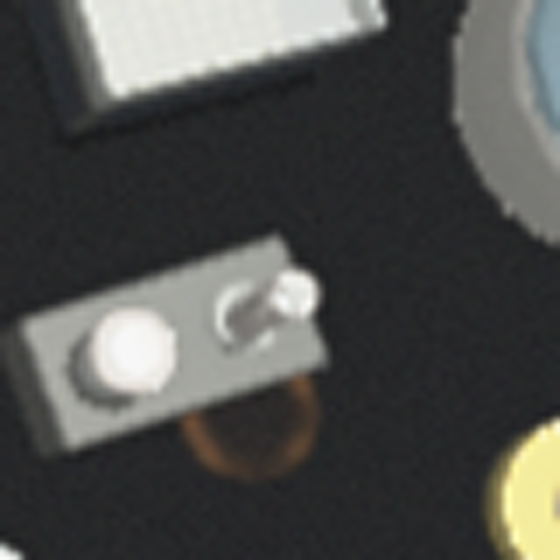

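```bash
cat > fit.py <<'E'
from h import *
from scipy.optimize import least_squares
np.set_printoptions(precision=4,suppress=True)
S=lambda x,y:(300+(x+.5)/5-.5,230+(y+.5)/5-.5)
T=lambda x,y:(120+(x+.5)/6-.5,170+(y+.5)/6-.5)
# local frame: x front->back, y along, z up ; origin hinge; lid top z=.1; front face at x=+.004
w,d=.09,.110
pts={'FR':(.004,-w,.1),'FL':(.004,w,.1),'BL':(.114,w,.1),'BR':(.114,-w,.1),'ring':(-.019,0,.067)}
obs=[('side','FR',S(270,118)),('side','FL',S(502,357)),('side','BR',S(120,238)),('side','ring',S(406,226)),
('top','FL',T(66,343)),('top','BL',T(122,112)),('top','BR',T(505,183)),('top','FR',T(460,415)),('top','ring',T(263,438))]
def world(p,q):
    c,s=np.cos(p[2]),np.sin(p[2]);return np.array([p[0]+c*q[0]-s*q[1],p[1]+s*q[0]+c*q[1],q[2]])
def res(p):
    return np.concatenate([proj(n,world(p,(pts[k][0],pts[k][1]+(p[3] if k!='ring' else 0),pts[k][2])))[0]-uv for n,k,uv in obs])
r=least_squares(res,[.42,.28,0.1,0],loss='soft_l1')
print('hinge',r.x,np.degrees(r.x[2]));
for (n,k,uv),e in zip(obs,r.fun.reshape(-1,2)): print(n,k,e)
print('loop',world(r.x,(-.019,0,.069)), [atz(n,uv,.067) for n,k,uv in obs if k=='ring'])
P=lambda x,y:(150+(x+.5)/7-.5,130+(y+.5)/7-.5);Q=lambda x,y:(370+(x+.5)/7-.5,170+(y+.5)/7-.5)
print('pin top',tri(P(223,187),Q(296,293)),atz('side',P(223,187),.11),atz('top',Q(296,293),.11))
print('collar',atz('side',P(245,264),.048),atz('top',Q(243,317),.048))
print('mush',tri(P(354,259),Q(132,350)),atz('side',P(354,259),.089),atz('top',Q(132,350),.089))
print('stand top corners',[atz('top',Q(*c),.045) for c in [(22,322),(280,235),(327,360),(68,452)]])
E
python3 fit.py
```

```text
hinge [ 0.4655  0.2819 -0.2034 -0.0021] -11.651284226887038
side FR [-1.0905 -0.8635]
side FL [ 0.7309 -0.3526]
side BR [ 0.0821 -0.7536]
side ring [-1.0293  0.6257]
top FL [-0.2859  0.128 ]
top BL [-0.01   -0.0771]
top BR [-0.1231 -0.1658]
top FR [-1.2008  0.1274]
top ring [-0.059  -0.4891]
loop [0.4469 0.2857 0.069 ] [array([0.4435, 0.287 , 0.067 ]), array([0.4455, 0.2855, 0.067 ])]
pin top (array([ 0.5142, -0.4051,  0.1067]), np.float64(0.000828652681583007)) [ 0.5155 -0.4025  0.11  ] [ 0.5139 -0.4043  0.11  ]
collar [ 0.5155 -0.4043  0.048 ] [ 0.5143 -0.4038  0.048 ]
mush (array([ 0.4965, -0.3466,  0.0829]), np.float64(0.0005391172857656914)) [ 0.499  -0.3434  0.089 ] [ 0.4955 -0.3445  0.089 ]
stand top corners [array([ 0.5144, -0.3126,  0.045 ]), array([ 0.5491, -0.4229,  0.045 ]), array([ 0.496 , -0.4385,  0.045 ]), array([ 0.4597, -0.3284,  0.045 ])]
```

```bash
python3 - <<'E'
from h import *
np.set_printoptions(precision=3,suppress=True)
print(proj('top',[manip.state()['tool_pos'],[.539,.267,.13]]),proj('side',[manip.state()['tool_pos']]))
for uv in [(190,130),(200,125),(380,125),(275,135)]:
    print(uv,[atz('top',uv,z) for z in (.1,.2,.3)])
for uv in [(275,265),(140,160),(280,270),(400,345)]: print('side',uv,[atz('side',uv,z) for z in (.1,.3,.45,.55)])
L=np.array([.4655,.2819]);c,s=np.cos(-.2034),np.sin(-.2034)
for a in (.085,.075,.07,-.012,-.03):print(a,L+a*np.array([c,s]))
E
```

```text
[[ -7.623 345.722]
 [164.688 205.54 ]] [[562.628 258.378]]
(190, 130) [array([0.762, 0.209, 0.1  ]), array([0.723, 0.187, 0.2  ]), array([0.683, 0.165, 0.3  ])]
(200, 125) [array([0.777, 0.181, 0.1  ]), array([0.736, 0.162, 0.2  ]), array([0.695, 0.143, 0.3  ])]
(380, 125) [array([ 0.769, -0.335,  0.1  ]), array([ 0.729, -0.305,  0.2  ]), array([ 0.689, -0.276,  0.3  ])]
(275, 135) [array([ 0.744, -0.032,  0.1  ]), array([ 0.706, -0.032,  0.2  ]), array([ 0.668, -0.031,  0.3  ])]
side (275, 265) [array([0.614, 0.045, 0.1  ]), array([0.676, 0.092, 0.3  ]), array([0.723, 0.128, 0.45 ]), array([0.754, 0.152, 0.55 ])]
side (140, 160) [array([ 0.601, -0.499,  0.1  ]), array([ 0.666, -0.355,  0.3  ]), array([ 0.714, -0.247,  0.45 ]), array([ 0.746, -0.175,  0.55 ])]
side (280, 270) [array([0.617, 0.064, 0.1  ]), array([0.679, 0.109, 0.3  ]), array([0.725, 0.142, 0.45 ]), array([0.755, 0.164, 0.55 ])]
side (400, 345) [array([0.588, 0.424, 0.1  ]), array([0.654, 0.405, 0.3  ]), array([0.704, 0.39 , 0.45 ]), array([0.737, 0.38 , 0.55 ])]
0.085 [0.549 0.265]
0.075 [0.539 0.267]
0.07 [0.534 0.268]
-0.012 [0.454 0.284]
-0.03 [0.436 0.288]
```

>>> play_rows([
  [1, 16, -33, 0, 0, 0, 0.02],
  [1, 32, -66, 0, 0, 0, 0.04],
  [1, 48, -100, 0, 0, 0, 0.06],
  [1, 64, -133, 0, 0, 0, 0.08],
  [1, 80, -166, 0, 0, 0, 0.1],
  [1, 96, -200, 0, 0, 0, 0.116],
  [1, 120, -225, 0, 0, 0, 0.116],
  [1, 150, -250, 0, 0, 0, 0.116],
  [1, 180, -270, 0, 0, 0, 0.116],
  [1, 210, -290, 0, 0, 0, 0.116],
])

```text
t: 1.33
tool_pos: [0.4155, 0.3256, 0.2317]
tcp_rot: [[-0.979, 0.202, 0.001], [0.202, 0.979, 0.0], [-0.001, 0.0, -1.0]]
wrist_force: [0.5, 1.8, 0.7]
grip_width: -0.003
```

>>> play_rows([
  [1, 31, -15, 0, 0, 0, 0],
  [1, 62, -30, 0, 0, 0, 0],
  [1, 93, -45, 0, 0, 0, 0],
  [1, 124, -59, 0, 0, 0, 0],
  [1, 124, -59, 0, 0, 0, 0],
  [1, 124, -59, -30, 0, 0, 0],
  [1, 124, -59, -60, 0, 0, 0],
  [1, 124, -59, -60, 0, 0, 0],
])

```text
t: 2.0
tool_pos: [0.537, 0.2652, 0.1671]
tcp_rot: [[-0.979, 0.203, -0.006], [0.203, 0.979, -0.002], [0.005, -0.003, -1.0]]
wrist_force: [-1.1, -1.4, -1.1]
grip_width: -0.003
```

```bash
python3 - <<'E'
from h import *
a=manip.read_camera('side');b=manip.read_camera('top')
z=lambda i,x,y,w,h,s:cv2.resize(i[y:y+h,x:x+w],None,fx=s,fy=s,interpolation=cv2.INTER_CUBIC)
cv2.imwrite('pics/c1.png',np.hstack([z(a,300,200,130,150,3),z(b,120,130,130,150,3)]))
print(manip.state()['tool_pos'])
E
```

```text
[0.53896099 0.26643623 0.17148775]
```

View pics/c1.png

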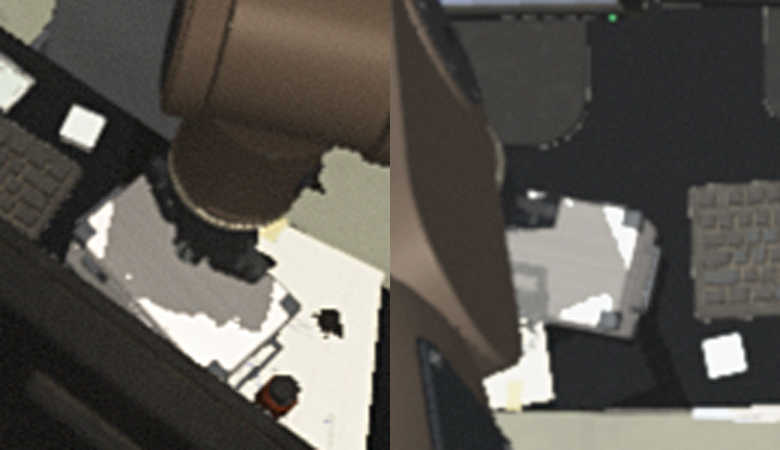

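The fingers stand behind the hasp, clear of it, with nothing in the way.

>>> play_rows([
  [1, 0, 0, -25, 0, 0, 0],
  [1, 0, 0, -49, 0, 0, 0],
  [1, 0, 0, -49, 0, 0, 0],
  [1, -12, 2, -49, 0, 0, 0],
  [1, -24, 5, -49, 0, 0, 0],
  [1, -36, 7, -49, 0, 0, 0],
  [1, -48, 10, -49, 0, 0, 0],
  [1, -60, 12, -49, 0, 0, 0],
  [1, -72, 15, -49, 0, 0, 0],
  [1, -84, 17, -49, 0, 0, 0],
])

```text
t: 2.93
tool_pos: [0.4535, 0.2838, 0.1229]
tcp_rot: [[-0.979, 0.202, -0.001], [0.202, 0.979, -0.0], [0.001, -0.001, -1.0]]
wrist_force: [-0.2, -0.4, 0.7]
grip_width: 0.001
```

>>> play_rows([
  [1, -12, 2, 0, 0, 0, 0],
  [1, -18, 3, 10, 0, 0, 0],
  [1, -18, 3, 40, 0, 0, 0],
  [1, -18, 3, 80, 0, 0, 0],
  [1, -18, 3, 120, 0, 0, 0],
  [1, 0, -37, 120, 0, 0, -0.1],
  [1, 0, -75, 120, 0, 0, -0.2],
  [1, 0, -110, 120, 0, 0, -0.3],
  [-1, 0, -150, 120, 0, 0, -0.4],
])

```text
t: 3.68
tool_pos: [0.4531, 0.133, 0.2438]
tcp_rot: [[-0.821, 0.571, -0.0], [0.571, 0.821, 0.001], [0.0, 0.0, -1.0]]
wrist_force: [0.4, -0.3, -1.2]
grip_width: 0.125
```

```bash
python3 - <<'E'
from h import *
a=manip.read_camera('side');b=manip.read_camera('top')
z=lambda i,x,y,w,h,s:cv2.resize(i[y:y+h,x:x+w],None,fx=s,fy=s,interpolation=cv2.INTER_CUBIC)
cv2.imwrite('pics/c2.png',np.hstack([z(a,300,220,100,110,4),z(b,120,160,100,110,4)]))
print(manip.recognise('hasp','side')[:2],manip.recognise('hasp','top')[:2])
E
```

```text
[{'box': [372.6, 269.7, 389.2, 280.6], 'score': 0.6}, {'box': [321.6, 255.3, 399.6, 326.0], 'score': 0.43}] [{'box': [153.4, 237.1, 172.4, 249.0], 'score': 0.49}]
```

View pics/c2.png

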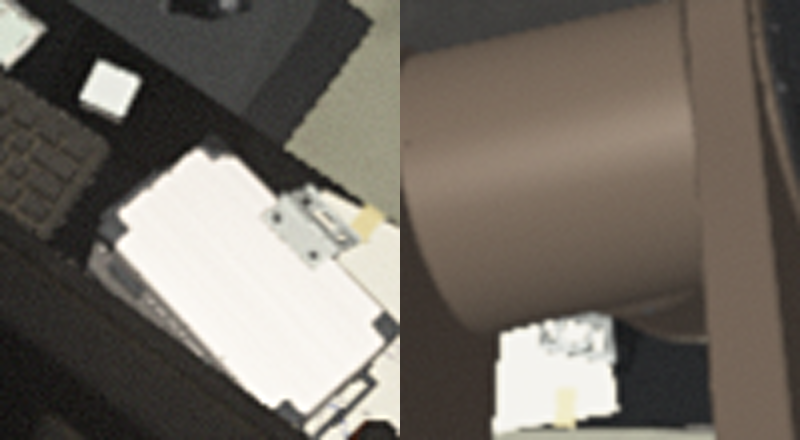

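The hasp has tipped over the front, and I will check its final rest from clear. Next, on to the pin.

>>> play_rows([
  [-1, 4, -36, 0, 0, 0, -0.05],
  [-1, 8, -72, 0, 0, 0, -0.1],
  [-1, 12, -108, 0, 0, 0, -0.15],
  [-1, 16, -144, 0, 0, 0, -0.2],
  [-1, 20, -180, 0, 0, 0, -0.25],
  [-1, 25, -216, 0, 0, 0, -0.3],
  [-1, 29, -252, 0, 0, 0, -0.35],
  [-1, 33, -288, 0, 0, 0, -0.4],
  [-1, 37, -324, 0, 0, 0, -0.45],
  [-1, 41, -360, 0, 0, 0, -0.5],
])

```text
t: 4.72
tool_pos: [0.4953, -0.2275, 0.2439]
tcp_rot: [[-0.449, 0.894, 0.0], [0.894, 0.449, 0.001], [0.001, 0.0, -1.0]]
wrist_force: [1.2, -0.0, 1.0]
grip_width: 1.003
```

```bash
python3 - <<'E'
from h import *
a=manip.read_camera('side');b=manip.read_camera('top')
z=lambda i,x,y,w,h,s:cv2.resize(i[y:y+h,x:x+w],None,fx=s,fy=s,interpolation=cv2.INTER_CUBIC)
cv2.imwrite('pics/c3.png',np.hstack([z(a,330,230,80,80,5),z(b,125,190,80,80,5)]))
print(manip.state()['tool_pos'],manip.recognise('hasp','side')[:2],manip.recognise('hasp','top')[:2])
E
```

```text
[ 0.49605489 -0.23031406  0.24378016] [{'box': [178.2, 156.3, 189.8, 173.0], 'score': 0.71}] [{'box': [159.4, 232.3, 174.1, 239.9], 'score': 0.52}]
```

View pics/c3.png

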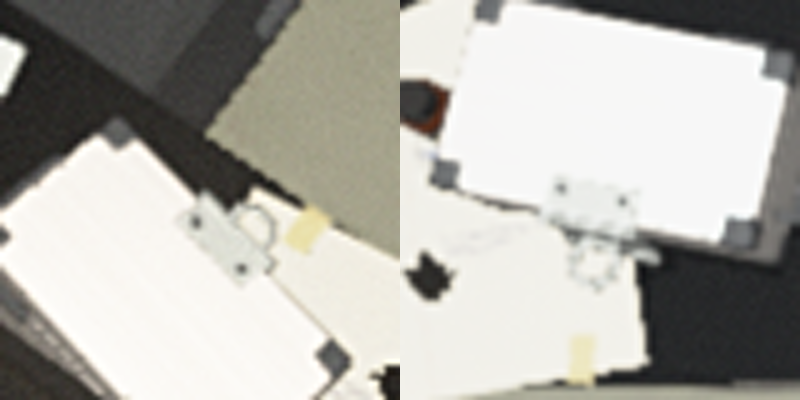

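Shut: the side crop shows only the hinge leaf on the lid with the ring fully open in front, and the strap hanging edge-on between them.

>>> play_rows([
  [-1, 4, -35, 0, 0, 0, -0.04],
  [-1, 8, -70, 0, 0, 0, -0.08],
  [-1, 12, -105, 0, 0, 0, -0.12],
  [-1, 15, -140, 0, 0, 0, -0.162],
  [-1, 18.5, -173.7, 0, 0, 0, -0.162],
  [-1, 18.5, -173.7, -30, 0, 0, -0.162],
  [-1, 18.5, -173.7, -60, 0, 0, -0.162],
  [-1, 18.5, -173.7, -90, 0, 0, -0.162],
  [-1, 18.5, -173.7, -108, 0, 0, -0.162],
  [-1, 18.5, -173.7, -108, 0, 0, -0.162],
])

```text
t: 5.75
tool_pos: [0.5125, -0.3966, 0.1316]
tcp_rot: [[-0.302, 0.953, -0.005], [0.953, 0.302, 0.006], [0.007, -0.003, -1.0]]
wrist_force: [-0.9, 0.4, 0.6]
grip_width: 1.006
```

```bash
python3 - <<'E'
from h import *
a=manip.read_camera('side');b=manip.read_camera('top')
z=lambda i,x,y,w,h,s:cv2.resize(i[y:y+h,x:x+w],None,fx=s,fy=s,interpolation=cv2.INTER_CUBIC)
cv2.imwrite('pics/c4.png',np.hstack([z(a,150,130,80,80,5),z(b,360,170,80,80,5)]))
print(manip.state()['tool_pos'],manip.state()['tcp_rot'])
# ring refine
for su in [(253,228),(256,226)]:
  for tu in [(193,262)]:
    s=(330+(su[0]+.5)/5-.5,230+(su[1]+.5)/5-.5);t=(125+(tu[0]+.5)/5-.5,190+(tu[1]+.5)/5-.5)
    print(tri(s,t),atz('side',s,.066),atz('top',t,.066))
print(proj('side',[.5145,-.404,.11]),proj('top',[.5145,-.404,.11]))
E
```

```text
[ 0.51422173 -0.39866858  0.13569015] [[-3.01508181e-01  9.53463013e-01 -1.04872955e-03]
 [ 9.53460803e-01  3.01509776e-01  2.08619322e-03]
 [ 2.30531029e-03 -3.70918195e-04 -9.99997274e-01]]
(array([0.44678004, 0.28599442, 0.06908626]), np.float64(0.0008886755168678164)) [0.44515132 0.28629946 0.066     ] [0.44728016 0.28646082 0.066     ]
(array([0.44619992, 0.28606803, 0.07136861]), np.float64(0.00246358661106653)) [0.44309784 0.28699303 0.066     ] [0.44728016 0.28646082 0.066     ]
[[181.29318282 155.84149024]] [[411.73929913 211.20938872]]
```

View pics/c4.png

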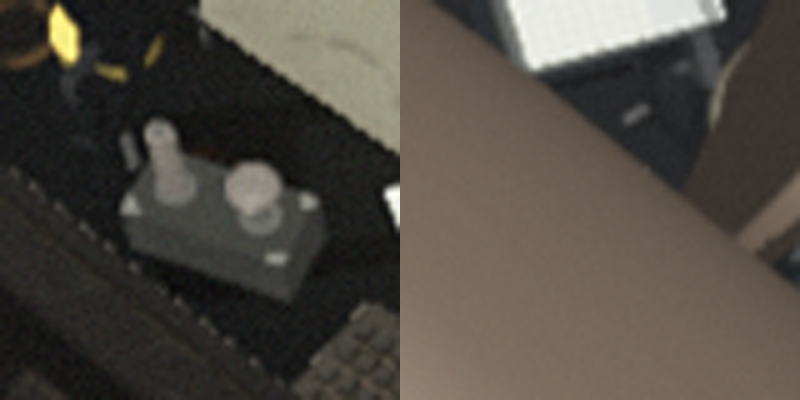

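```bash
python3 - <<'E'
from h import *
a=manip.read_camera('side');cv2.imwrite('pics/side5.png',a)
s=manip.state();p=s['tool_pos'];R=s['tcp_rot'];print(p)
print(proj('side',[p,p+.0425*R[:,1],p-.0425*R[:,1],p-.073*R[:,2]]))
E
```

```text
[ 0.51463961 -0.3994887   0.13673275]
[[180.71211427 151.47554559]
 [174.33256275 162.27446982]
 [186.91159129 140.97669658]
 [176.0096764  136.44091787]]
```

View pics/side5.png

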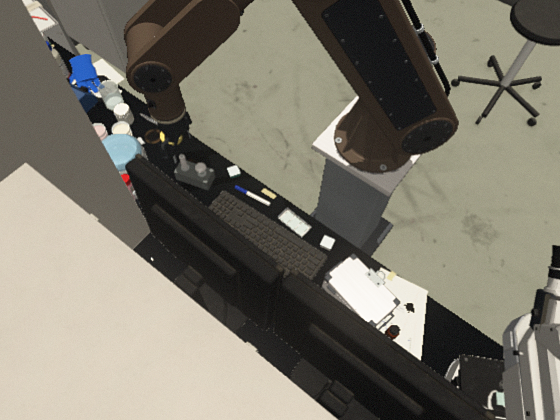

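>>> play_rows([
  [-1, 0, -4.5, 0, 0, 0, 0],
  [-1, 0, -4.5, 0, 0, 0, 0],
  [-1, 0, -4.5, -15, 0, 0, 0],
  [-1, 0, -4.5, -30, 0, 0, 0],
  [-1, 0, -4.5, -45, 0, 0, 0],
  [-1, 0, -4.5, -60, 0, 0, 0],
  [-1, 0, -4.5, -60, 0, 0, 0],
  [-1, 0, -4.5, -60, 0, 0, 0],
])

```text
t: 6.57
tool_pos: [0.5147, -0.4041, 0.0772]
tcp_rot: [[-0.301, 0.954, 0.0], [0.954, 0.301, 0.001], [0.001, 0.001, -1.0]]
wrist_force: [0.4, -0.4, -0.4]
grip_width: 1.005
```

>>> play_rows([
  [1, 0, 0, 0, 0, 0, 0],
  [1, 0, 0, 0, 0, 0, 0],
  [1, 0, 0, 0, 0, 0, 0],
  [1, 0, 0, 0, 0, 0, 0],
  [1, 0, 0, 0, 0, 0, 0],
  [1, 0, 0, 0, 0, 0, 0],
  [1, 0, 0, 0, 0, 0, 0],
  [1, 0, 0, 0, 0, 0, 0],
  [1, 0, 0, 0, 0, 0, 0],
])

```text
t: 7.32
tool_pos: [0.5149, -0.4042, 0.0775]
tcp_rot: [[-0.301, 0.954, 0.001], [0.954, 0.301, 0.001], [0.0, 0.001, -1.0]]
wrist_force: [-0.6, 0.8, 5.8]
grip_width: 0.192
```

>>> play_rows([
  [1, 0, 0, 10, 0, 0, 0],
  [1, 0, 0, 25, 0, 0, 0],
  [1, 0, 0, 45, 0, 0, 0],
  [1, 0, 0, 70, 0, 0, 0],
  [1, 0, 0, 100, 0, 0, 0],
  [1, 0, 0, 120, 0, 0, 0],
  [1, 0, 0, 120, 0, 0, 0],
])

```text
t: 7.9
tool_pos: [0.5166, -0.4056, 0.2027]
tcp_rot: [[-0.301, 0.954, 0.006], [0.954, 0.301, -0.004], [-0.005, 0.004, -1.0]]
wrist_force: [1.6, -0.2, -0.5]
grip_width: 0.199
```

```bash
python3 - <<'E'
from h import *
a=manip.read_camera('side');b=manip.read_camera('top')
z=lambda i,x,y,w,h,s:cv2.resize(i[y:y+h,x:x+w],None,fx=s,fy=s,interpolation=cv2.INTER_CUBIC)
cv2.imwrite('pics/c6.png',np.hstack([z(a,140,100,90,90,4),z(b,360,170,90,90,4)]))
s=manip.state();print(s['tool_pos'],s['grip_width'],s['wrist_force'])
E
```

```text
[ 0.51511269 -0.40441697  0.19868091] 0.19004299789564674 [ 0.45811718 -0.01718463 -0.60194549]
```

View pics/c6.png

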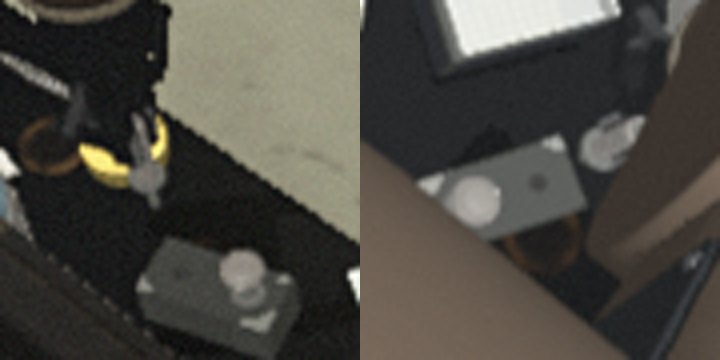

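The pin is upright in the hand, with the empty hole left at (180,272) in the crop. The wrist force agrees with 60 g.

>>> play_rows([
  [1, -2, 20, 10, 0, 0, 0.05],
  [1, -5, 55, 15, 0, 0, 0.1],
  [1, -9, 90, 15, 0, 0, 0.16],
  [1, -12, 125, 15, 0, 0, 0.22],
  [1, -16, 160, 15, 0, 0, 0.28],
  [1, -19, 195, 15, 0, 0, 0.34],
  [1, -23, 230, 15, 0, 0, 0.4],
  [1, -26, 265, 15, 0, 0, 0.46],
  [1, -30, 300, 15, 0, 0, 0.52],
  [1, -33, 335, 15, 0, 0, 0.58],
])

```text
t: 8.83
tool_pos: [0.4807, -0.0677, 0.2127]
tcp_rot: [[-0.776, 0.631, 0.0], [0.631, 0.776, 0.001], [0.001, 0.001, -1.0]]
wrist_force: [0.5, 0.4, -0.7]
grip_width: 0.196
```

```bash
python3 - <<'E'
from h import *
s=manip.state();R=s['tcp_rot'];print(s['t'],s['tool_pos'],s['grip_width'])
print((np.array([.4465,.2858,.2])-s['tool_pos'])*1000, np.radians(78.35)-np.arctan2(R[1,1],R[0,1]))
E
```

```text
8.8333 [ 0.4806869  -0.06770708  0.2127439 ] 0.19556999755867174
[-34.18689916 353.50707524 -12.74389934] 0.4788895707282844
```

>>> play_rows([
  [1, -4, 38, 0, 0, 0, 0.05],
  [1, -8, 76, 0, 0, 0, 0.1],
  [1, -12, 114, 0, 0, 0, 0.15],
  [1, -15, 152, 0, 0, 0, 0.2],
  [1, -18, 190, 0, 0, 0, 0.25],
  [1, -22, 228, 0, 0, 0, 0.3],
  [1, -26, 266, 0, 0, 0, 0.35],
  [1, -29, 300, 0, 0, 0, 0.4],
  [1, -32, 330, 0, 0, 0, 0.45],
  [1, -34, 353.5, -5, 0, 0, 0.479],
])

```text
t: 9.67
tool_pos: [0.4458, 0.2881, 0.2074]
tcp_rot: [[-0.98, 0.198, -0.001], [0.198, 0.98, 0.001], [0.001, 0.001, -1.0]]
wrist_force: [0.4, -0.0, -0.2]
grip_width: 0.191
```

>>> play_rows([
  [1, 0, 0, 0, 0, 0, 0],
  [1, 0, 0, 0, 0, 0, 0],
])

```text
t: 9.83
tool_pos: [0.4446, 0.2888, 0.206]
tcp_rot: [[-0.981, 0.196, -0.003], [0.196, 0.981, -0.0], [0.003, -0.001, -1.0]]
wrist_force: [0.5, -0.3, -0.8]
grip_width: 0.198
```

```bash
python3 - <<'E'
from h import *
a=manip.read_camera('side');b=manip.read_camera('top')
z=lambda i,x,y,w,h,s:cv2.resize(i[y:y+h,x:x+w],None,fx=s,fy=s,interpolation=cv2.INTER_CUBIC)
cv2.imwrite('pics/c7.png',np.hstack([z(a,340,210,80,110,5),z(b,120,190,80,110,5)]))
s=manip.state();R=s['tcp_rot'];print(s['t'],s['tool_pos'],s['grip_width'],R)
print((np.array([.4465,.2858,.2])-s['tool_pos'])*1000, np.radians(78.35)-np.arctan2(R[1,1],R[0,1]))
p=s['tool_pos'];
for d in (-.0685,-.0325): q=p+R[:,2]*-d; print(proj('side',q),proj('top',q))
E
```

```text
9.9333 [0.44521585 0.28732404 0.20662744] 0.19239830627281482 [[-9.80174387e-01  1.98120757e-01 -2.51709115e-03]
 [ 1.98121962e-01  9.80177347e-01 -2.36271911e-04]
 [ 2.42038536e-03 -7.30278713e-04 -9.99996804e-01]]
[ 1.2841496  -1.52403846 -6.62743772] -0.0038905033668164
[[386.41862959 265.99529021]] [[155.10413294 240.39533332]]
[[389.59166796 260.94233826]] [[150.80387646 239.02808425]]
```

View pics/c7.png

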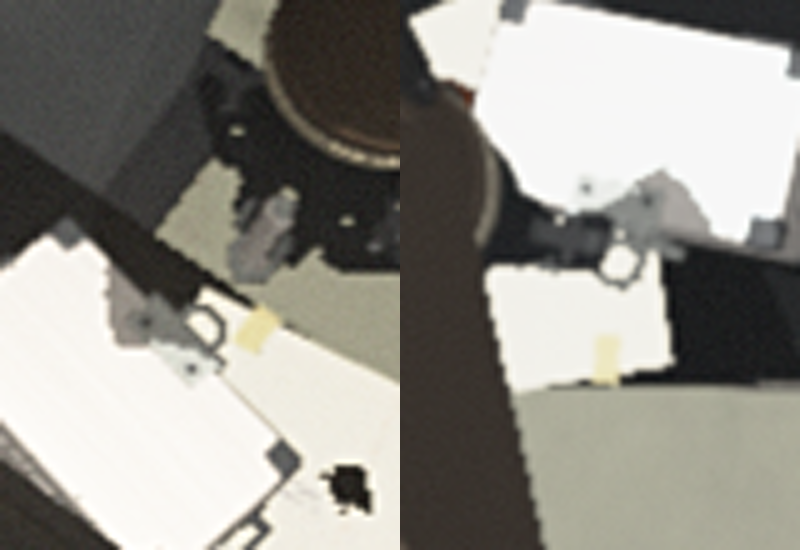

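```bash
python3 - <<'E'
from h import *
a=manip.read_camera('side');b=manip.read_camera('top')
z=lambda i,x,y,w,h,s:cv2.resize(i[y:y+h,x:x+w],None,fx=s,fy=s,interpolation=cv2.INTER_CUBIC)
def ov(i,n,c,x,y,s):
    v=z(i,x,y,30,40,s)
    for r,z0,col in ((.0085,.069,(0,0,255)),(.0145,.066,(0,255,0))):
        th=np.linspace(0,2*np.pi,60)
        q=(proj(n,np.stack([c[0]+r*np.cos(th),c[1]+r*np.sin(th),0*th+z0],1))-[x,y]+.5)*s-.5
        cv2.polylines(v,[q.astype(int).reshape(-1,1,2)],True,col,1)
    return v
c=(.4465,.2858)
cv2.imwrite('pics/c8.png',np.hstack([z(a,370,255,30,40,6),ov(a,'side',c,370,255,6),z(b,150,225,30,40,6),ov(b,'top',c,150,225,6)]))
E
```

```text
(no output)
```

View pics/c8.png

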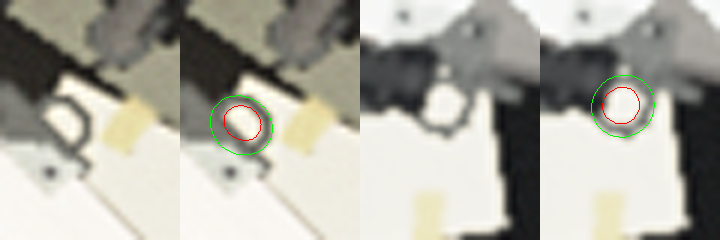

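```bash
python3 - <<'E'
from h import *
a=manip.read_camera('side');b=manip.read_camera('top')
z=lambda i,x,y,w,h,s:cv2.resize(i[y:y+h,x:x+w],None,fx=s,fy=s,interpolation=cv2.INTER_LINEAR)
def ov(i,n,c,x,y,s):
    v=z(i,x,y,22,22,s)
    th=np.linspace(0,2*np.pi,60)
    for r,z0,col in ((.0085,.066,(0,0,255)),(.0145,.066,(0,255,0))):
        q=(proj(n,np.stack([c[0]+r*np.cos(th),c[1]+r*np.sin(th),0*th+z0],1))-[x,y]+.5)*s-.5
        cv2.polylines(v,[q.astype(int).reshape(-1,1,2)],True,col,1)
    return v
c=(.4465,.2858)
cv2.imwrite('pics/c9.png',np.vstack([np.hstack([z(a,371,264,22,22,13),ov(a,'side',c,371,264,13)]),np.hstack([z(b,154,231,22,22,13),ov(b,'top',c,154,231,13)])]))
E
```

```text
(no output)
```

View pics/c9.png

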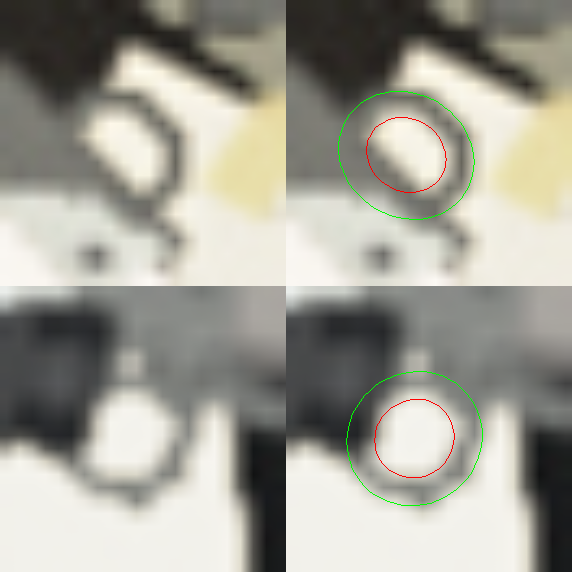

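```bash
python3 - <<'E'
from h import *
s=manip.state();print((np.array([.447,.2858,.15])-s['tool_pos'])*1000,s['tool_pos'],s['tcp_rot'][:,2])
E
```

```text
[  0.99900912  -1.34220082 -57.40781487] [0.44600099 0.2871422  0.20740781] [-1.08718470e-03  7.04298201e-04 -9.99999161e-01]
```

>>> play_rows([
  [1, 1, -1.3, -15, 0, 0, 0],
  [1, 1, -1.3, -35, 0, 0, 0],
  [1, 1, -1.3, -50, 0, 0, 0],
  [1, 1, -1.3, -57, 0, 0, 0],
  [1, 1, -1.3, -57, 0, 0, 0],
  [1, 1, -1.3, -57, 0, 0, 0],
  [1, 1, -1.3, -57, 0, 0, 0],
])

```text
t: 10.72
tool_pos: [0.4476, 0.2859, 0.1513]
tcp_rot: [[-0.98, 0.2, -0.0], [0.2, 0.98, 0.001], [0.0, 0.001, -1.0]]
wrist_force: [0.0, 0.4, -0.1]
grip_width: 0.191
```

```bash
python3 - <<'E'
from h import *
a=manip.read_camera('side');b=manip.read_camera('top')
z=lambda i,x,y,w,h,s:cv2.resize(i[y:y+h,x:x+w],None,fx=s,fy=s,interpolation=cv2.INTER_LINEAR)
cv2.imwrite('pics/c10.png',np.hstack([z(a,355,245,40,50,9),z(b,145,210,40,50,9)]))
s=manip.state();p=s['tool_pos'];print(p,s['wrist_force'],s['grip_width'])
q=p-[0,0,.0685];print(proj('side',[q,q+[0,0,.036],[.447,.2858,.069]]),proj('top',[q,q+[0,0,.036]]))
E
```

```text
[0.4475503  0.28607007 0.15132421] [ 0.29792136  0.03399685 -1.45388128] 0.19308915277478517
[[380.98439344 273.6923533 ]
 [383.89546614 269.0262382 ]
 [379.92853547 275.21604391]] [[161.6302125  241.35409542]
 [157.78197737 240.1253963 ]]
```

View pics/c10.png

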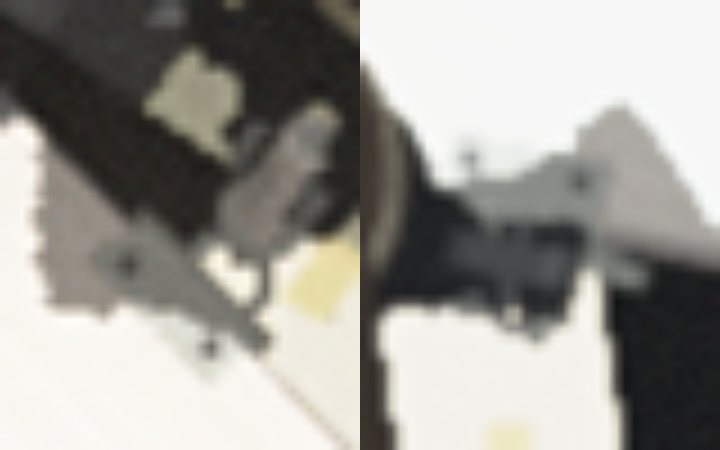

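The tip is over the ring at about (381,273), matching the prediction. Inserting now.

>>> play_rows([
  [1, -0.5, 0, -6, 0, 0, 0],
  [1, -0.5, 0, -12, 0, 0, 0],
  [1, -0.5, 0, -18, 0, 0, 0],
  [1, -0.5, 0, -24, 0, 0, 0],
  [1, -0.5, 0, -30, 0, 0, 0],
  [1, -0.5, 0, -36, 0, 0, 0],
  [1, -0.5, 0, -40, 0, 0, 0],
  [1, -0.5, 0, -40, 0, 0, 0],
])

```text
t: 11.48
tool_pos: [0.4465, 0.2858, 0.1102]
tcp_rot: [[-0.98, 0.199, -0.001], [0.199, 0.98, 0.001], [0.001, 0.0, -1.0]]
wrist_force: [-0.4, -0.3, -1.0]
grip_width: 0.194
```

>>> play_rows([
  [1, 0, 0, -3, 0, 0, 0],
  [1, 0, 0, -5, 0, 0, 0],
  [1, 0, 0, -7, 0, 0, 0],
  [1, 0, 0, -8, 0, 0, 0],
  [1, 0, 0, -8, 0, 0, 0],
])

```text
t: 11.9
tool_pos: [0.4465, 0.2858, 0.1021]
tcp_rot: [[-0.98, 0.199, -0.001], [0.199, 0.98, 0.001], [0.001, 0.0, -1.0]]
wrist_force: [-0.0, -0.0, -0.3]
grip_width: 0.195
```

>>> play_rows([
  [1, 0, 0, -1, 0, 0, 0],
  [1, 0, 0, -1.5, 0, 0, 0],
  [1, 0, 0, -1.5, 0, 0, 0],
])

```text
t: 12.15
tool_pos: [0.4468, 0.2859, 0.1013]
tcp_rot: [[-0.98, 0.199, -0.0], [0.199, 0.98, 0.001], [0.001, 0.001, -1.0]]
wrist_force: [-2.2, -1.8, 12.3]
grip_width: 0.194
```

```bash
python3 - <<'E'
from h import *
a=manip.read_camera('side');b=manip.read_camera('top')
z=lambda i,x,y,w,h,s:cv2.resize(i[y:y+h,x:x+w],None,fx=s,fy=s,interpolation=cv2.INTER_LINEAR)
cv2.imwrite('pics/c11.png',np.hstack([z(a,355,245,40,50,9),z(b,145,210,40,50,9)]))
s=manip.state();p=s['tool_pos'];print(p,s['wrist_force'],s['grip_width'])
E
```

```text
[0.44676148 0.28584901 0.10134751] [-1.61105393 -1.78200789 12.78962019] 0.19068339140164278
```

View pics/c11.png

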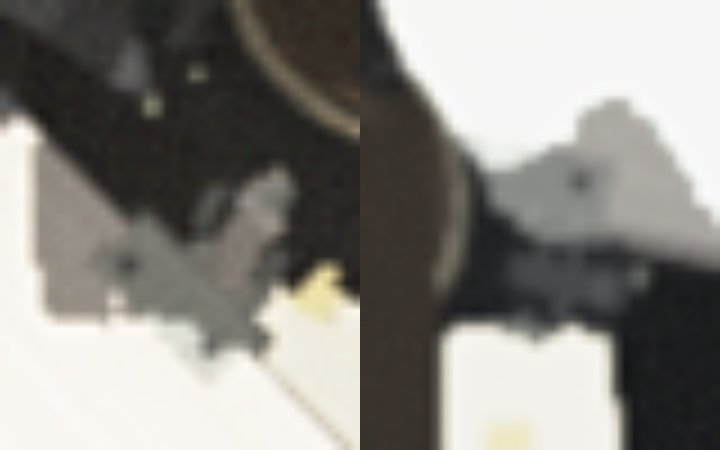

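The collar sits on the ring with 12 N of contact at the expected height. Releasing.

>>> play_rows([
  [1, 0, 0, 0.5, 0, 0, 0],
  [-0.2, 0, 0, 0.5, 0, 0, 0],
  [-0.2, 0, 0, 0.5, 0, 0, 0],
  [-0.2, 0, 0, 0.5, 0, 0, 0],
  [-0.2, 0, 0, 0.5, 0, 0, 0],
  [-0.2, 0, 0, 0.5, 0, 0, 0],
  [-0.2, 0, 0, 0.5, 0, 0, 0],
  [-0.2, 0, 0, 0.5, 0, 0, 0],
])

```text
t: 12.92
tool_pos: [0.4468, 0.2859, 0.1018]
tcp_rot: [[-0.98, 0.199, -0.0], [0.199, 0.98, 0.001], [0.001, 0.001, -1.0]]
wrist_force: [-1.3, -0.6, 0.6]
grip_width: 0.601
```

>>> play_rows([
  [-0.2, 0, 0, 8, 0, 0, 0],
  [-0.2, 0, 0, 20, 0, 0, 0],
  [-0.2, 0, 0, 35, 0, 0, 0],
  [-0.2, 0, 0, 60, 0, 0, 0],
  [-0.2, 0, 0, 90, 0, 0, 0],
  [-0.2, 0, 0, 120, 0, 0, 0],
  [-0.2, 0, -35, 130, 0, 0, 0],
  [-0.2, 0, -70, 130, 0, 0, 0],
  [-0.2, 0, -105, 130, 0, 0, 0],
  [-0.2, 0, -140, 130, 0, 0, 0],
])

```text
t: 13.75
tool_pos: [0.4465, 0.1447, 0.2327]
tcp_rot: [[-0.98, 0.199, 0.001], [0.199, 0.98, 0.001], [-0.0, 0.001, -1.0]]
wrist_force: [0.7, -0.4, -0.3]
grip_width: 0.598
```

>>> play_rows([
  [-0.2, 0, -35, 0, 0, 0, 0],
  [-0.2, 0, -70, 0, 0, 0, 0],
  [-0.2, 0, -105, 0, 0, 0, 0],
  [-0.2, 0, -140, 0, 0, 0, 0],
  [-0.2, 0, -175, 0, 0, 0, 0],
  [-0.2, 0, -200, 0, 0, 0, 0],
])

```text
t: 14.25
tool_pos: [0.4462, -0.0578, 0.2335]
tcp_rot: [[-0.98, 0.199, 0.001], [0.199, 0.98, 0.001], [-0.001, 0.001, -1.0]]
wrist_force: [1.3, 0.8, -0.5]
grip_width: 0.6
```

```bash
python3 - <<'E'
from h import *
a=manip.read_camera('side');b=manip.read_camera('top')
z=lambda i,x,y,w,h,s:cv2.resize(i[y:y+h,x:x+w],None,fx=s,fy=s,interpolation=cv2.INTER_LINEAR)
cv2.imwrite('pics/c12.png',np.hstack([z(a,355,245,40,50,9),z(b,145,210,40,50,9)]))
s=manip.state();p=s['tool_pos'];print(p,s['wrist_force'],s['grip_width'])
print('expected top, collar-top px',[proj(n,[[.4465,.2858,.134],[.4465,.2858,.074]]) for n in('side','top')])
print(manip.recognise('locking_pin','side')[:2],manip.recognise('locking_pin','top')[:2])
E
```

```text
[ 0.44655756 -0.05842059  0.23339397] [-0.6165765  -0.14662288 -0.1029434 ] 0.5990240320384795
expected top, collar-top px [array([[385.29053242, 266.63288526],
       [380.41092839, 274.46090576]]), array([[156.17160241, 239.97815971],
       [162.62266005, 242.01789915]])]
[{'box': [322.6, 254.6, 401.5, 327.5], 'score': 0.49}] [{'box': [152.7, 239.0, 167.6, 245.5], 'score': 0.44}]
```

View pics/c12.png

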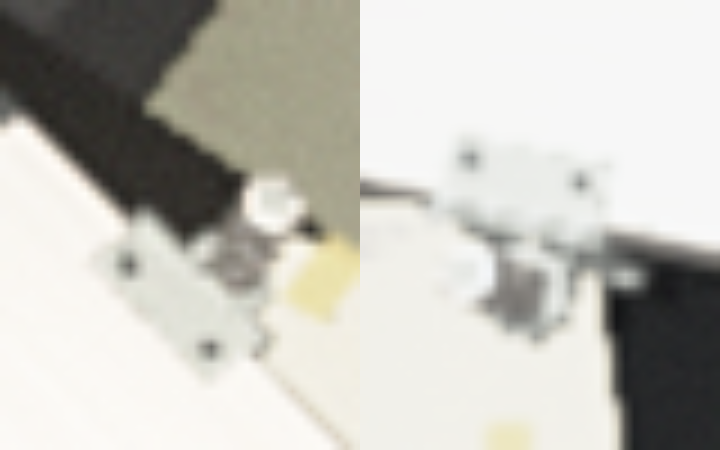

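The pin stands in the loop. Its top is at (385,268) in the side picture (expected 385,267) and (157,240) in the top picture (expected 156,240). The collar lies on the ring and only the hinge leaf shows on the lid, so the hasp is shut. Handing in.

```bash
python3 - <<'E'
from h import *
s=manip.state();print(s['t'],np.abs(s['dq']).max())
print(manip.hand_in())
E
```

```text
14.45 1.9726558115922732
the job is handed in; nothing more can be done
None
```

The hasp is shut and the long pin is through the loop with its collar down on it. I handed the job in at 14.45 s on the robot's clock, and no verdict was reported.

- **Hasp:** I drew the closed fingers forward behind it over the lid until it tipped and fell shut. A picture taken before I touched the pin showed it hanging over the staple.
- **Pin:** I gripped the long pin crosswise to the line of the two holes, clear of the mushroom-headed one. It went through the loop with no side force, until the collar met the ring with about 12 N. Then I opened the fingers, lifted straight off and moved about 0.35 m away.

**Last checks:** the top of the pin was within about 1 pixel of where a fully seated, upright pin should appear in both pictures, which I put at under about 4° of tilt. The collar was within 1 pixel in the side picture, and the fingers met resistance at the height worked out for full depth. The gripper was touching nothing.

**What disagreed:**
- In the last side picture the pin recogniser boxed the whole chest (score 0.49), so I went by the image itself.
- An earlier hasp detection in the side picture landed on the pin, and I ignored it.
- My estimates of the loop's position differed by 1–2 mm, within the pin's clearance.

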